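Hold the bar-tool rack against the tray rim for screwing

ROBOT

A 7-joint arm with a two-finger parallel gripper is mounted at the origin on the work surface. World frame = base frame: x ahead of the robot, y to its left, z up, the work surface at z = 0. Lengths are in m, angles in rad, forces in N, time in s.
With the tool pointing down it reaches from about 0.425 to 0.975 m from the base axis. Payload 16.7 kg.
Tool frame: the origin (TCP) lies on the centre line of the jaws, within the pads' length; the fingertips stand 22 mm ahead of it and the grasp point (between the pads) lies 3 mm ahead of it; z points along the fingers, y is the line along which they close (so a half turn about z gives the same grasp; the last joint's range is limited). The gripper opens to 85 mm and grips with 20 to 120 N. Pads are 22 mm wide; open, the fingers measure 114 mm over their backs; the gripper's body (76 mm by 85 mm) begins 54 mm behind the grasp point. The pads swing forward as they close: fully open they stand 13 mm farther back than shut.
Start: joints at [1.062, 0.426, 0.074, 1.606, -0.034, 1.111, -0.067], TCP at [0.238, -0.632, 0.253] pointing down, gripper open.
Joint ranges: [-2.85, 2.85], [-0.5, 2.14], [-1.23, 1.37], [0.21, 2.46], [-1.02, 4.16], [0.16, 2.05], [-2.73, 2.73]. Speed limits (rad/s): [1.89, 1.89, 2.39, 2.39, 3.01, 3.01, 3.01].

INTERFACE

Orientations are given as [roll, pitch, yaw] about the fixed x, y, z axes, in that order (R = Rz(yaw) Ry(pitch) Rx(roll)).
In Python, from plant import get_obs, imaging, r, models gives the robot as it stands. The module is installed in compiled form; this text tells all that it offers.
- The arm moves only by the tool send_rows, never from a script. Its argument "steps" is a list of rows, each an object of numbers: "hand": the gripper command: -1 is fully open, 1 is shut, values between are in proportion; "dx", "dy", "dz": the shift along the tool's x, y, z scaled (see below); "roll": the turn about the tool's z scaled (see below). In form: [{"hand": .., "dx": .., "dy": .., "dz": .., "roll": ..}, ...]. A call has 1 to 20 rows; each row shifts and turns the commanded pose from where the row before left it, along the tool's axes as they then stand; what a row does not reach is not made up. The controller multiplies each number of a shift by 0.03 m and each number of a turn by 8 degrees. A row lasts 1/10 s, in which the tool goes at most 50 mm and 8.59 degrees, less where a joint would pass 70% of its speed; a pose out of reach is approached as far as the arm can. A call with a number of a shift or a turn outside -1 to 1 is refused whole. A call with a gripper value outside its range is refused whole. The fingers move at their own pace and stop on an object; "squeeze" is the grip in N (left out, the last holds). Time passes only in rows, so rows that do not move let the fingers close. It gives the time, the measured TCP pose, the force, the opening and the grip force at its end, in the units of the state.
- get_obs(): the state, without advancing time (a new reading comes with each control period).
- imaging.grab_frame(name): name is "side" or "top"; returns a dict with "image" (420x560x3 uint8, red, green, blue), "fx", "fy", "cx", "cy" (pixels), "D" ([k1, k2, p1, p2, k3] as OpenCV has them; the pictures are not rectified), "cam_to_world" (4x4, takes a point from camera to world coordinates). Camera axes: x right, y down, z forward; pixel columns grow to the right and rows downward; lengths in m; the calibration is good to about 2 mm. A picture is of the moment at which its call begins. There is no depth.
- r.job_done(): hands the job in; it is judged then, once.
Trained networks look in the newest picture that a camera, given by its name, has taken for a name from the list of things; names that differ only in an ending like _2 or _b are one class to them, and where a whole thing is asked for, a point or a joint stands for the part that bears it (a point fixed in the world has none). Each returns a list of dicts, best first, with "confidence" (0 to 1); they miss things now and then, are a little off and sometimes report something else, mostly with a low value. They report only what shows in the picture. A call takes as long as a camera call. They do not tell look-alikes from the thing itself.
- models.recognise(query, camera): "xyz" ([x, y, z] in m, in the coordinates of the camera as it stood for that picture, good to about 4 mm: the middle of the surface that is visible of it).
- models.trace(query, camera): "pixels" (420x560 bool, what is visible of it).
- models.tip_of(query, camera): "xyz" ([x, y, z] in m, in the coordinates of the camera as it stood for that picture, good to about 4 mm: a listed point, or the origin of a listed thing).
The state is a dict: "time_s": time; "q": joint angles; "joint_vel": joint speeds; "joint_torque": joint torques, N m; "position": TCP position; "orientation": TCP orientation; "wrist_force": force on the tool from outside, world axes, zero at the start; "wrist_torque": the same for the moment, N m; "gripper_width": finger opening in m; "finger_force": force on a finger pad.
Only numpy, scipy, OpenCV 4.12 (cv2) and the standard library are available. Lean on these libraries where they do the work, as an engineer would, in place of code of your own. Each camera call takes 0.05 s, during which the arm holds its last target. There are 200 camera calls.

TASK

It is getting dark on the balcony, so first switch the lantern on: push the button on its top fully down and let it spring back. Then hold the wooden bar-tool rack upright with its back flat against the drilled rim of the white tray, its two brass inserts right at the two screw holes, easing it on and pressing steadily with about 10 N (no less than 6, no more than 15). Finish while still holding and pressing it there, so that I can drive the screws from outside, and leave the jigger, muddler, shaker and sugar pot where they are.

Things in the scene. Friction and masses are not known exactly. Their poses are not given: they have to be found in the camera images.
- switch (a joint): travel of the lantern's orange push button in m: 0 up, 0.006 fully down; a spring pushes it back up, about 5 N when fully down
- switch_top (a point): centre of the top face of that orange button (28 mm across, its axis vertical), on top of a dark cordless lantern 84 mm across that stands on the navy trolley top, left or right of the white tray. The lantern does not move. This point goes down with the button
- rack_center (a point): centre of the loose oak bar-tool rack, half-way up: an upright block 32 mm thick (its x), 150 mm long (its y), 70 mm tall (its z), about 0.2 kg, standing on the floor of the white tray. Two 22 mm sockets are bored in its top, 50 mm either side of the middle; the middle is solid. Its back is the +x face and already points roughly to the drilled rim
- insert_left (a point): left brass insert in the rack's back face: 16 mm behind the rack's centre (+x of the rack), 45 mm to its +y, 12 mm above its underside
- insert_right (a point): right brass insert: the same at 45 mm to its -y
- hole_left (a point): left screw hole, where it opens on the inner face of the drilled rim, the far rim of the white tray. Frame x is level and points squarely outwards through the rim (the way to press), y runs along the rim to the left, z up. The hole is 12 mm above the tray's floor and 20 mm above the navy top. Short dark lines across the rim's top edge mark both holes
- hole_right (a point): right screw hole, 90 mm from the left one along -y. With inserts at holes the rack stands on the tray's floor midway between them
- tray: white melamine tray, 260 mm (its x) by 360 mm (its y), floor 8 mm thick, hard rims 6 mm thick that rise 24 mm above its floor; it does not move. A finger on the rack's back clears the drilled rim if its tip is over 24 mm above the tray's floor; a push on a rack that is not gripped must come lower than that, or it tips. Origin: centre of its underside, on the navy top (z = 0)
- jigger: bystander: steel double-ended jigger, 42 mm across, 80 mm tall, standing in the tray's near left corner; origin under its centre
- muddler: bystander: dark wooden muddler, 178 mm long (its x), 26 mm thick, lying along the tray's right rim; origin under its middle
- shaker: bystander: clear shaker tin, 86 mm across, 200 mm tall, standing beside the tray on the side away from the lantern; origin under its centre
- sugar_pot: bystander: white ceramic sugar pot with blue lid, 82 mm across, 104 mm tall, standing right of the tray, farther out; origin under its centre
Things that resemble listed ones, but are neither listed nor needed, are in the scene too. Of the things that look like the part that bears switch, the smaller one is meant. Of the things that look like the part that bears rack_center, the larger one is meant.

How it is judged:
By the outcome, as a careful person would: the job done as asked, in the order asked, and still so for the second after the job is handed in, while the arm keeps its last pose, push and grip.
It also fails if it takes over 69 s, if anything falls off the work surface, if the arm or the gripper's body presses on something with over 40 N, if the wrist force passes 120 N, or if a joint passes its speed limit or range.

## Working session

There is one attempt and no reset: what is moved stays moved. The work goes in short steps, Python scripts to look and compute and a tool call to move; the robot and the scene stay as the last step left them, time stands still between calls to the robot, and variables do not carry over. Pictures are saved under pics/ and viewed, at most 10 in all, crops included, and the job is handed in when it is done.

Besides the shell and the picture viewer there is one more tool, called after "Emit:" in YAML: its name, and indented under it one key for each argument. send_rows: Moves the arm, as the interface text tells. Its arguments: {"type":"object","properties":{"steps":{"type":"array","items":{"type":"object","properties":{"hand":{"type":"number"},"dx":{"type":"number","minimum":-1,"maximum":1},"dy":{"type":"number","minimum":-1,"maximum":1},"dz":{"type":"number","minimum":-1,"maximum":1},"roll":{"type":"number","minimum":-1,"maximum":1}}}},"squeeze":{"type":"number"}},"required":["steps"]}

```bash
mkdir -p pics; cat > h.py <<'E'
import numpy as np, cv2
from plant import get_obs, imaging, r, models
def grab(n,save=None):
    f=imaging.grab_frame(n)
    if save: cv2.imwrite(save,f["image"][:,:,::-1])
    return f
def K(f): return np.array([[f["fx"],0,f["cx"]],[0,f["fy"],f["cy"]],[0,0,1.]])
def w(f,p): T=np.array(f["cam_to_world"]); return T[:3,:3]@np.array(p)+T[:3,3]
def proj(f,P):
    T=np.linalg.inv(np.array(f["cam_to_world"]))
    return cv2.projectPoints(np.atleast_2d(np.array(P,float)),cv2.Rodrigues(T[:3,:3])[0],T[:3,3],K(f),np.array(f["D"],float))[0][:,0]
def onz(f,uv,z):
    n=cv2.undistortPoints(np.array(uv,float).reshape(-1,1,2),K(f),np.array(f["D"],float))[:,0]
    T=np.array(f["cam_to_world"]); d=np.c_[n,np.ones(len(n))]@T[:3,:3].T; o=T[:3,3]
    return o+d*((z-o[2])/d[:,2])[:,None]
E
python3 - <<'E'
from h import *
np.set_printoptions(precision=4,suppress=True)
for c in ["top","side"]:
    f=grab(c,f"pics/{c}0.png"); print(c,np.array(f["cam_to_world"])[:3,3],f["fx"])
    for q in ["switch_top","rack_center","insert_left","insert_right","hole_left","hole_right","tray","jigger","muddler","shaker","sugar_pot"]:
        for d in models.tip_of(q,c)[:3]:
            p=w(f,d["xyz"]); print(q,round(d["confidence"],2),p,proj(f,p)[0].round())
o=get_obs(); print(o["position"],o["orientation"],o["time_s"])
E
```

```text
top [0.3605 0.0171 1.022 ] 431.5484881422309
switch_top 0.85 [0.2628 0.2788 0.163 ] [151. 311.]
switch_top 0.56 [0.4449 0.3143 0.1204] [141. 222.]
switch_top 0.52 [ 0.5779 -0.1796  0.0094] [361. 166.]
rack_center 0.83 [ 0.2524 -0.2457  0.0246] [397. 303.]
rack_center 0.59 [ 0.4779 -0.0498  0.0428] [310. 207.]
insert_left 0.86 [ 0.2972 -0.2328  0.0092] [389. 283.]
insert_left 0.72 [0.4842 0.0007 0.021 ] [288. 206.]
insert_right 0.96 [ 0.4989 -0.0927  0.0243] [327. 199.]
insert_right 0.59 [ 0.2467 -0.2799  0.0097] [410. 304.]
hole_left 0.79 [0.6359 0.0385 0.0252] [270. 143.]
hole_right 0.76 [ 0.6541 -0.0532  0.0242] [308. 135.]
hole_right 0.19 [ 0.5002 -0.0934  0.0214] [327. 198.]
tray 0.8 [ 0.5248 -0.0322  0.0022] [301. 190.]
jigger 0.72 [0.4032 0.0956 0.0115] [248. 242.]
jigger 0.2 [ 0.6601 -0.3119  0.0004] [412. 133.]
muddler 0.66 [ 0.5759 -0.1811  0.0097] [362. 167.]
muddler 0.46 [0.4485 0.3167 0.1185] [140. 220.]
shaker 0.57 [ 0.4968 -0.3196  0.0012] [420. 198.]
sugar_pot 0.87 [ 0.661  -0.3139  0.0011] [413. 133.]
sugar_pot 0.56 [ 0.5238 -0.0335  0.0015] [301. 190.]
side [0.3924 0
[... 324 characters left out ...]
0.236   0.0085] [359. 174.]
insert_right 0.85 [ 0.2433 -0.2809  0.0087] [379. 166.]
insert_right 0.18 [0.4538 0.3176 0.1197] [264. 329.]
hole_left 0.73 [0.637  0.0391 0.0201] [210. 228.]
hole_left 0.54 [ 0.4899 -0.0068  0.0197] [276. 222.]
hole_right 0.93 [ 0.6543 -0.0454  0.0183] [213. 202.]
tray 0.87 [ 0.524  -0.0358  0.0014] [264. 217.]
jigger 0.71 [0.4031 0.0925 0.0095] [308. 263.]
muddler 0.92 [ 0.5775 -0.1827  0.0094] [255. 174.]
shaker 0.71 [ 0.5005 -0.3224  0.001 ] [290. 150.]
sugar_pot 0.6 [ 0.6607 -0.317   0.0011] [237. 145.]
sugar_pot 0.51 [ 0.577  -0.1835  0.0099] [255. 174.]
sugar_pot 0.46 [0.6337 0.0375 0.02  ] [211. 227.]
[ 0.2376 -0.6318  0.2533] [-3.1415 -0.      0.3598] 1.2
```

View pics/top0.png

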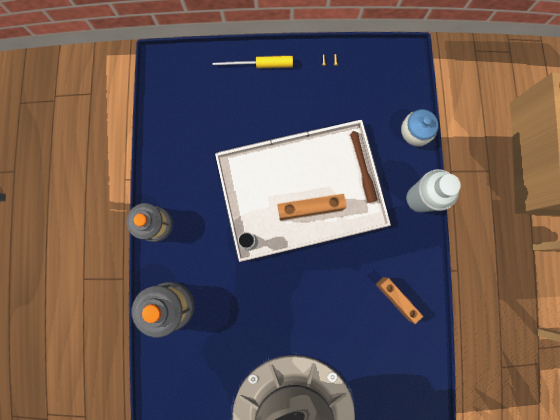

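View pics/side0.png

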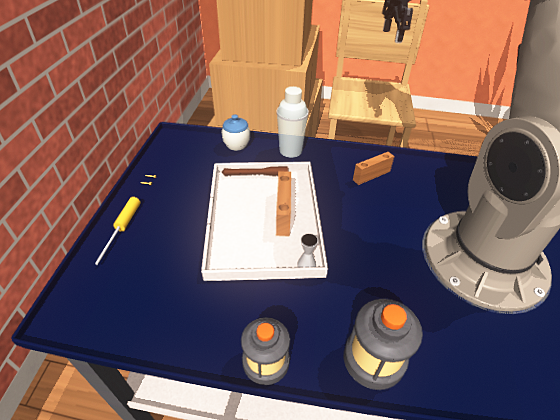

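Lantern candidates are the small one (top 140,221; side 265,331) and the big one (top 151,313; side 394,318). The smaller fits. Rack candidates are the one in the tray (top 311,207), which is larger, and the loose one at right (top 401,300), which is smaller. The one in the tray fits. Next: an enlarged crop to confirm.

```bash
python3 - <<'E'
from h import *
np.set_printoptions(precision=4,suppress=True)
f=grab("top"); im=f["image"][:,:,::-1]
c=cv2.resize(im[115:325,125:405],None,fx=2.85,fy=2.85,interpolation=cv2.INTER_CUBIC)
cv2.imwrite("pics/crop.png",c)
tr=models.trace("rack_center","top")
for d in tr:
    m=d["pixels"].astype(np.uint8); print("rack",d["confidence"],m.sum(),cv2.minAreaRect(cv2.findNonZero(m)))
g=grab("side")
for q,cam,ff in [("switch","top",f),("switch","side",g),("tray","top",f)]:
    for d in models.trace(q,cam):
        m=d["pixels"].astype(np.uint8); print(q,cam,d["confidence"],m.sum(),cv2.minAreaRect(cv2.findNonZero(m)))
# orange blobs
for n,ff in [("top",f),("side",g)]:
    h=cv2.cvtColor(ff["image"],cv2.COLOR_RGB2HSV); m=((h[...,0]>6)&(h[...,0]<17)&(h[...,1]>220)&(h[...,2]>200)).astype(np.uint8)
    k,_,s,ce=cv2.connectedComponentsWithStats(m)
    for i in range(1,k):
        if s[i,4]>60: print(n,s[i],ce[i],onz(ff,[ce[i]],.12))
E
```

```text
rack 0.84 1210 ((311.67999267578125, 207.25999450683594), (18.809043884277344, 68.87220764160156), 81.8698959350586)
rack 0.7 731 ((399.08013916015625, 299.9779357910156), (55.37540817260742, 14.122588157653809), 48.012786865234375)
switch top 0.63 141 ((140.0, 219.0), (12.0, 12.0), 90.0)
switch top 0.49 270 ((150.90003967285156, 313.20001220703125), (17.88854217529297, 17.441329956054688), 26.56505012512207)
switch side 0.68 264 ((264.5, 331.5), (17.0, 17.0), 90.0)
switch side 0.44 10730 ((263.3273010253906, 220.90963745117188), (117.01663208007812, 124.13019561767578), 89.18154907226562)
tray top 0.93 14104 ((301.6483154296875, 189.72564697265625), (109.8774642944336, 156.4657440185547), 76.34235382080078)
tray top 0.57 152 ((140.0, 219.0), (12.0, 12.0), 90.0)
```

View pics/crop.png

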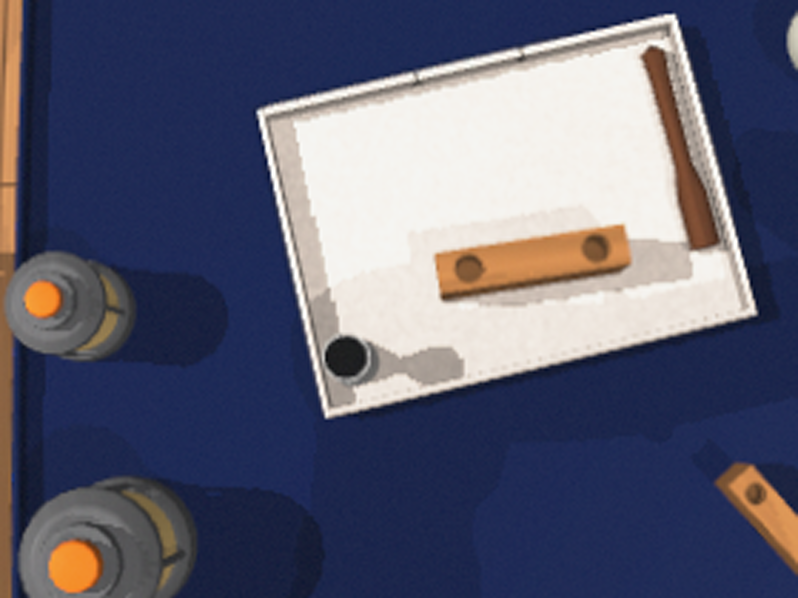

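The crop confirms both. The small lantern's button is at crop (42,299), i.e. top (140,220). The big rack is in the tray, crop (533,262). The rim marks are at crop (416,77) and (522,55).

```bash
cat > fit.py <<'E'
from h import *
from scipy.optimize import least_squares
np.set_printoptions(precision=4,suppress=True)
def pose(p,L): 
    c,s=np.cos(p[2]),np.sin(p[2]); L=np.array(L,float)
    return np.c_[p[0]+c*L[:,0]-s*L[:,1],p[1]+s*L[:,0]+c*L[:,1],L[:,2]]
def sub(f,uv):
    g=cv2.cvtColor(f["image"],cv2.COLOR_RGB2GRAY)
    return cv2.cornerSubPix(g,np.array(uv,np.float32).reshape(-1,1,2),(3,3),(-1,-1),(3,50,.01))[:,0]
def fit(views,p0):
    fun=lambda p:np.concatenate([(proj(f,pose(p,L))-uv).ravel() for f,L,uv in views])
    s=least_squares(fun,p0,loss="soft_l1"); return s.x,fun(s.x).reshape(-1,2)
crop=lambda a:np.array(a,float)/2.85+[125,115]-.5+.5/2.85
def circ(f,a):return crop(a)
E
python3 - <<'E'
from fit import *
f=grab("top");g=grab("side")
o=[(.13,.18,.032),(.13,-.18,.032),(-.13,-.18,.032),(-.13,.18,.032)]
mk=[(.127,.045,.032),(.127,-.045,.032)]
tc=sub(f,crop([(258,108),(675,14),(757,313),(328,418)])); sc=sub(g,[(203,277),(212,164),(311,163),(326,271)])
print(tc,sc)
for nm,v in [("top",[(f,o+mk,np.r_[tc,crop([(416,77),(522,55)])])]),("side",[(g,o,sc)]),("both",[(f,o+mk,np.r_[tc,crop([(416,77),(522,55)])]),(g,o,sc)])]:
    p,e=fit(v,[.525,-.033,.2]); print(nm,p,e.ravel().round(1))
    H=pose(p,[(.124,.045,.02),(.124,-.045,.02),(.124,0,.02)]); print("holes",H)
R=[(.016,.075,.078),(.016,-.075,.078),(-.016,-.075,.078),(-.016,.075,.078),(0,.05,.078),(0,-.05,.078)]
p,e=fit([(f,R,crop([(435,255),(625,225),(631,263),(440,293),(468,268),(596,248)]))],[.48,-.05,.15]); print("rack",p,e.ravel().round(1))
n=[]
uv=[(140,219.),(264.5,331.5)]
s=least_squares(lambda P:np.r_[proj(f,P)[0]-uv[0],proj(g,P)[0]-uv[1]],[.45,.318,.12]); print("button",s.x,s.fun)
E
```

```text
[[214.5628 153.5507]
 [361.3266 119.531 ]
 [390.2161 224.6314]
 [238.8184 261.3735]] [[203.     277.    ]
 [213.8508 163.372 ]
 [309.6404 161.3381]
 [326.     271.    ]]
top [ 0.5221 -0.0334  0.2099] [ 0.   0.   0.4  0.   0.3  0.4 -0.1  0.3 -0.2 -0.  -0.4 -0.9]
holes [[ 0.634   0.0365  0.02  ]
 [ 0.6527 -0.0516  0.02  ]
 [ 0.6433 -0.0076  0.02  ]]
side [ 0.5228 -0.0263  0.2181] [-1.2 -2.  -0.3  1.3  0.1  1.3  3.  -0.3]
holes [[ 0.6341  0.0445  0.02  ]
 [ 0.6536 -0.0434  0.02  ]
 [ 0.6439  0.0005  0.02  ]]
both [ 0.5226 -0.0326  0.2115] [-0.4 -0.1 -0.1 -0.3  0.  -0.  -0.4  0.1 -0.6 -0.2 -0.9 -1.1 -0.7 -4.8
  0.9 -0.3  0.8  0.1  2.8 -2.3]
holes [[ 0.6344  0.0375  0.02  ]
 [ 0.6533 -0.0505  0.02  ]
 [ 0.6439 -0.0065  0.02  ]]
rack [ 0.477  -0.0515  0.1309] [-0.4 -0.6 -0.2 -0.5  0.2  0.3  0.1  0.3  0.3  0.2  0.1  0.2]
button [0.4528 0.3192 0.1143] [-0.0095 -0.324   0.2338  0.0467]
```

Emit:
send_rows:
  squeeze: 40
  steps:
    - {"hand": 1, "dz": -0.3, "roll": -1}
    - {"hand": 1, "dz": -0.3, "roll": -1}
    - {"hand": 1, "dz": -0.3, "roll": -1}
    - {"hand": 1, "dz": -0.3, "roll": -1}
    - {"hand": 1, "dz": -0.3, "roll": -1}
    - {"hand": 1, "dz": -0.3, "roll": -1}
    - {"hand": 1, "dz": -0.3, "roll": -1}
    - {"hand": 1, "dz": -0.3, "roll": -1}
    - {"hand": 1, "dz": -0.3, "roll": -0.673}
    - {"hand": 1}

```text
$.steps[0]: bad value
```

Emit:
send_rows:
  steps:
    - {"hand": 1, "dx": 1, "dy": 0.88}
    - {"hand": 1, "dx": 1, "dy": 0.88}
    - {"hand": 1, "dx": 1, "dy": 0.88}
    - {"hand": 1, "dx": 1, "dy": 0.88}
    - {"hand": 1, "dx": 1, "dy": 0.88}
    - {"hand": 1, "dx": 1, "dy": 0.88}
    - {"hand": 1, "dx": 1, "dy": 0.88}
    - {"hand": 1, "dx": 1, "dy": 0.88}
    - {"hand": 1, "dx": 1, "dy": 0.88}
    - {"hand": 1, "dx": 1, "dy": 0.88}
    - {"hand": 1, "dx": 1, "dy": 0.88}
    - {"hand": 1}

```text
$.steps[0]: bad value
```

Emit:
send_rows:
  steps:
    - {"hand": 1, "dx": 1, "dy": -0.12}
    - {"hand": 1, "dx": 1, "dy": -0.12}
    - {"hand": 1, "dx": 1, "dy": -0.12}
    - {"hand": 1, "dx": 1, "dy": -0.12}
    - {"hand": 1, "dx": 1, "dy": -0.12}
    - {"hand": 1, "dx": 1, "dy": -0.12}
    - {"hand": 1, "dx": 1, "dy": -0.12}
    - {"hand": 1, "dx": 1, "dy": -0.12}
    - {"hand": 1, "dx": 1, "dy": -0.12}
    - {"hand": 1, "dx": 1, "dy": -0.12}
    - {"hand": 1, "dx": 1, "dy": -0.12}
    - {"hand": 1, "dx": 1, "dy": -0.12}
    - {"hand": 1, "dx": 1, "dy": -0.12}
    - {"hand": 1, "dx": 1, "dy": -0.12}
    - {"hand": 1, "dx": 1, "dy": -0.12}
    - {"hand": 1, "dx": 1, "dy": -0.12}
    - {"hand": 1, "dx": 1, "dy": -0.12}
    - {"hand": 1, "dx": 1, "dy": -0.12}
    - {"hand": 1, "dx": 1, "dy": -0.12}
    - {"hand": 1}

```text
$.steps[0]: bad value
```

Emit:
send_rows:
  squeeze: 40
  steps:
    - {"hand": 1, "dx": 0, "dy": 0, "dz": -0.3, "roll": -1}
    - {"hand": 1, "dx": 0, "dy": 0, "dz": -0.3, "roll": -1}
    - {"hand": 1, "dx": 0, "dy": 0, "dz": -0.3, "roll": -1}
    - {"hand": 1, "dx": 0, "dy": 0, "dz": -0.3, "roll": -1}
    - {"hand": 1, "dx": 0, "dy": 0, "dz": -0.3, "roll": -1}
    - {"hand": 1, "dx": 0, "dy": 0, "dz": -0.3, "roll": -1}
    - {"hand": 1, "dx": 0, "dy": 0, "dz": -0.3, "roll": -1}
    - {"hand": 1, "dx": 0, "dy": 0, "dz": -0.3, "roll": -1}
    - {"hand": 1, "dx": 0, "dy": 0, "dz": -0.3, "roll": -0.673}
    - {"hand": 1, "dx": 0, "dy": 0, "dz": 0, "roll": 0}

```text
time_s: 2.6
position: [0.2377, -0.6322, 0.3355]
orientation: [3.141, 0.002, 1.572]
wrist_force: [0.6, -0.4, -0.4]
gripper_width: 0.0002
finger_force: 0.0
```

Emit:
send_rows:
  steps:
    - {"hand": 1, "dx": 1, "dy": 0.88, "dz": 0, "roll": 0}
    - {"hand": 1, "dx": 1, "dy": 0.88, "dz": 0, "roll": 0}
    - {"hand": 1, "dx": 1, "dy": 0.88, "dz": 0, "roll": 0}
    - {"hand": 1, "dx": 1, "dy": 0.88, "dz": 0, "roll": 0}
    - {"hand": 1, "dx": 1, "dy": 0.88, "dz": 0, "roll": 0}
    - {"hand": 1, "dx": 1, "dy": 0.88, "dz": 0, "roll": 0}
    - {"hand": 1, "dx": 1, "dy": 0.88, "dz": 0, "roll": 0}
    - {"hand": 1, "dx": 1, "dy": 0.88, "dz": 0, "roll": 0}
    - {"hand": 1, "dx": 1, "dy": 0.88, "dz": 0, "roll": 0}
    - {"hand": 1, "dx": 1, "dy": 0.88, "dz": 0, "roll": 0}
    - {"hand": 1, "dx": 1, "dy": 0.88, "dz": 0, "roll": 0}
    - {"hand": 1, "dx": 0, "dy": 0, "dz": 0, "roll": 0}

```text
time_s: 3.8
position: [0.5314, -0.2963, 0.3339]
orientation: [3.14, -0.002, 1.575]
wrist_force: [0.8, -0.7, -0.1]
gripper_width: -0.0
finger_force: 0.0
```

Emit:
send_rows:
  steps:
    - {"hand": 1, "dx": 1, "dy": -0.12, "dz": 0, "roll": 0}
    - {"hand": 1, "dx": 1, "dy": -0.12, "dz": 0, "roll": 0}
    - {"hand": 1, "dx": 1, "dy": -0.12, "dz": 0, "roll": 0}
    - {"hand": 1, "dx": 1, "dy": -0.12, "dz": 0, "roll": 0}
    - {"hand": 1, "dx": 1, "dy": -0.12, "dz": 0, "roll": 0}
    - {"hand": 1, "dx": 1, "dy": -0.12, "dz": 0, "roll": 0}
    - {"hand": 1, "dx": 1, "dy": -0.12, "dz": 0, "roll": 0}
    - {"hand": 1, "dx": 1, "dy": -0.12, "dz": 0, "roll": 0}
    - {"hand": 1, "dx": 1, "dy": -0.12, "dz": 0, "roll": 0}
    - {"hand": 1, "dx": 1, "dy": -0.12, "dz": 0, "roll": 0}
    - {"hand": 1, "dx": 1, "dy": -0.12, "dz": 0, "roll": 0}
    - {"hand": 1, "dx": 1, "dy": -0.12, "dz": 0, "roll": 0}
    - {"hand": 1, "dx": 1, "dy": -0.12, "dz": 0, "roll": 0}
    - {"hand": 1, "dx": 1, "dy": -0.12, "dz": 0, "roll": 0}
    - {"hand": 1, "dx": 1, "dy": -0.12, "dz": 0, "roll": 0}
    - {"hand": 1, "dx": 1, "dy": -0.12, "dz": 0, "roll": 0}
    - {"hand": 1, "dx": 1, "dy": -0.12, "dz": 0, "roll": 0}
    - {"hand": 1, "dx": 1, "dy": -0.12, "dz": 0, "roll": 0}
    - {"hand": 1, "dx": 1, "dy": -0.12, "dz": 0, "roll": 0}
    - {"hand": 1, "dx": 0, "dy": 0, "dz": 0, "roll": 0}

```text
time_s: 5.8
position: [0.4584, 0.2717, 0.3341]
orientation: [-3.141, -0.002, 1.572]
wrist_force: [0.6, 0.3, -0.1]
gripper_width: -0.0003
finger_force: 0.0
```

Emit:
send_rows:
  steps:
    - {"hand": 1, "dx": 1, "dy": -0.18, "dz": 0.5, "roll": 0}
    - {"hand": 1, "dx": 0.57, "dy": 0, "dz": 1, "roll": 0}
    - {"hand": 1, "dx": 0, "dy": 0, "dz": 1, "roll": 0}
    - {"hand": 1, "dx": 0, "dy": 0, "dz": 1, "roll": 0}
    - {"hand": 1, "dx": 0, "dy": 0, "dz": 1, "roll": 0}
    - {"hand": 1, "dx": 0, "dy": 0, "dz": 0.7, "roll": 0}
    - {"hand": 1, "dx": 0, "dy": 0, "dz": 0.3, "roll": 0}
    - {"hand": 1, "dx": 0, "dy": 0, "dz": 0, "roll": 0}

```text
time_s: 6.6
position: [0.4541, 0.3145, 0.1684]
orientation: [-3.14, 0.001, 1.569]
wrist_force: [-0.7, -0.6, 1.0]
gripper_width: -0.0
finger_force: 0.0
```

```bash
python3 - <<'E'
from h import *
f=grab("top");g=grab("side")
a=cv2.resize(f["image"][150:270,80:220],None,fx=2.8,fy=2.8,interpolation=2);b=cv2.resize(g["image"][240:360,195:335],None,fx=2.8,fy=2.8,interpolation=2)
cv2.imwrite("pics/l1.png",np.hstack([a,b])[:,:,::-1])
o=get_obs();print(o["position"],o["wrist_force"])
P=np.array(o["position"])-[0,0,.022]; print(proj(f,P),proj(g,P))
E
```

```text
[0.45469445 0.3154408  0.17016378] [ 0.90589795 -0.04930293  0.27868418]
[[136.51290357 216.20440257]] [[263.76840046 318.49825327]]
```

View pics/l1.png

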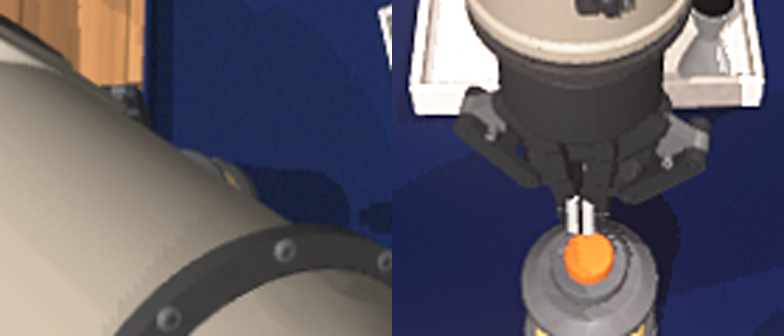

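The right (side-camera) half shows the shut fingertips over the orange button at crop (588,258); the arm hides it in the top view. Going down gently.

Emit:
send_rows:
  steps:
    - {"hand": 1, "dx": 0.1, "dy": -0.03, "dz": 0.4, "roll": 0}
    - {"hand": 1, "dx": 0, "dy": 0, "dz": 0.3, "roll": 0}
    - {"hand": 1, "dx": 0, "dy": 0, "dz": 0.1, "roll": 0}
    - {"hand": 1, "dx": 0, "dy": 0, "dz": 0.1, "roll": 0}
    - {"hand": 1, "dx": 0, "dy": 0, "dz": 0, "roll": 0}

```text
time_s: 7.2
position: [0.4533, 0.3183, 0.1421]
orientation: [-3.141, 0.0, 1.571]
wrist_force: [-1.2, -1.1, 0.9]
gripper_width: -0.0004
finger_force: 0.7
```

Emit:
send_rows:
  steps:
    - {"hand": 1, "dx": 0, "dy": 0, "dz": 0.07, "roll": 0}
    - {"hand": 1, "dx": 0, "dy": 0, "dz": 0.07, "roll": 0}
    - {"hand": 1, "dx": 0, "dy": 0, "dz": 0, "roll": 0}

```text
time_s: 7.5
position: [0.4535, 0.3184, 0.1382]
orientation: [3.141, -0.0, 1.571]
wrist_force: [-0.9, 0.1, 3.3]
gripper_width: -0.0002
finger_force: 1.8
```

Emit:
send_rows:
  steps:
    - {"hand": 1, "dx": 0, "dy": 0, "dz": 0.1, "roll": 0}
    - {"hand": 1, "dx": 0, "dy": 0, "dz": 0, "roll": 0}

```text
time_s: 7.7
position: [0.4536, 0.3186, 0.1359]
orientation: [3.141, 0.0, 1.571]
wrist_force: [-3.5, -4.0, 16.9]
gripper_width: -0.0005
finger_force: 8.3
```

Emit:
send_rows:
  steps:
    - {"hand": 1, "dx": 0, "dy": 0, "dz": 0.07, "roll": 0}
    - {"hand": 1, "dx": 0, "dy": 0, "dz": 0, "roll": 0}

```text
time_s: 7.9
position: [0.4538, 0.3187, 0.1353]
orientation: [3.14, 0.001, 1.57]
wrist_force: [-12.1, -11.2, 47.5]
gripper_width: -0.0004
finger_force: 23.4
```

Emit:
send_rows:
  steps:
    - {"hand": 1, "dx": 0, "dy": 0, "dz": -0.15, "roll": 0}
    - {"hand": 1, "dx": 0, "dy": 0, "dz": -0.15, "roll": 0}
    - {"hand": 1, "dx": 0, "dy": 0, "dz": -0.5, "roll": 0}
    - {"hand": 1, "dx": 0, "dy": 0, "dz": -1, "roll": 0}
    - {"hand": 1, "dx": 0, "dy": 0, "dz": -1, "roll": 0}
    - {"hand": 1, "dx": 0, "dy": 0, "dz": -1, "roll": 0}
    - {"hand": 1, "dx": 0, "dy": 0, "dz": -1, "roll": 0}

```text
time_s: 8.6
position: [0.4531, 0.3183, 0.2789]
orientation: [-3.142, -0.0, 1.571]
wrist_force: [-0.4, -0.5, -0.6]
gripper_width: -0.0003
finger_force: 0.0
```

Emit:
send_rows:
  steps:
    - {"hand": -0.5, "dx": -0.95, "dy": 0.06, "dz": 0, "roll": 0}
    - {"hand": -0.5, "dx": -0.95, "dy": 0.06, "dz": 0, "roll": 0}
    - {"hand": -0.5, "dx": -0.95, "dy": 0.06, "dz": 0, "roll": 0}
    - {"hand": -0.5, "dx": -0.95, "dy": 0.06, "dz": 0, "roll": 0}
    - {"hand": -0.5, "dx": -0.95, "dy": 0.06, "dz": 0, "roll": 0}
    - {"hand": -0.5, "dx": -0.95, "dy": 0.06, "dz": 0, "roll": 0}
    - {"hand": -0.5, "dx": -0.95, "dy": 0.06, "dz": 0, "roll": 0}
    - {"hand": -0.5, "dx": -0.95, "dy": 0.06, "dz": 0, "roll": 0}
    - {"hand": -0.5, "dx": -0.95, "dy": 0.06, "dz": 0, "roll": 0}
    - {"hand": -0.5, "dx": -0.95, "dy": 0.06, "dz": 0, "roll": 0}
    - {"hand": -0.5, "dx": -0.95, "dy": 0.06, "dz": 0, "roll": 0}
    - {"hand": -0.5, "dx": -0.95, "dy": 0.06, "dz": 0, "roll": 0}
    - {"hand": -0.5, "dx": -0.95, "dy": 0.06, "dz": 0, "roll": 0}
    - {"hand": -0.5, "dx": 0, "dy": 0, "dz": 0, "roll": -0.94}
    - {"hand": -0.5, "dx": 0, "dy": 0, "dz": 1, "roll": 0}
    - {"hand": -0.5, "dx": 0, "dy": 0, "dz": 1, "roll": 0}
    - {"hand": -0.5, "dx": 0, "dy": 0, "dz": 1, "roll": 0}
    - {"hand": -0.5, "dx": 0, "dy": 0, "dz": 0, "roll": 0}

```text
time_s: 10.4
position: [0.4749, -0.0521, 0.1847]
orientation: [-3.137, -0.002, 1.702]
wrist_force: [-0.4, 0.4, 0.4]
gripper_width: 0.0639
finger_force: 0.0
```

```bash
python3 - <<'E'
from fit import *
f=grab("top","pics/t2.png");g=grab("side")
cv2.imwrite("pics/s2.png",cv2.resize(g["image"][140:390,175:345],None,fx=2.4,fy=2.4,interpolation=2)[:,:,::-1])
o=get_obs();print(o["time_s"],o["position"],o["orientation"],o["gripper_width"])
for q in ["switch_top","rack_center","insert_left"]:
    for d in models.tip_of(q,"side")[:2]: p=w(g,d["xyz"]);print(q,d["confidence"],p)
E
```

```text
10.5 [ 0.4769 -0.052   0.1879] [-3.1413 -0.0006  1.7023] 0.06399724653996948
switch_top 0.93 [0.2618 0.2795 0.1653]
switch_top 0.53 [0.4531 0.3188 0.1218]
rack_center 0.59 [ 0.4774 -0.0502  0.0409]
rack_center 0.56 [ 0.2633 -0.2453  0.032 ]
insert_left 0.76 [ 0.2983 -0.2381  0.0082]
insert_left 0.56 [ 0.4894 -0.0049  0.0203]
```

View pics/s2.png

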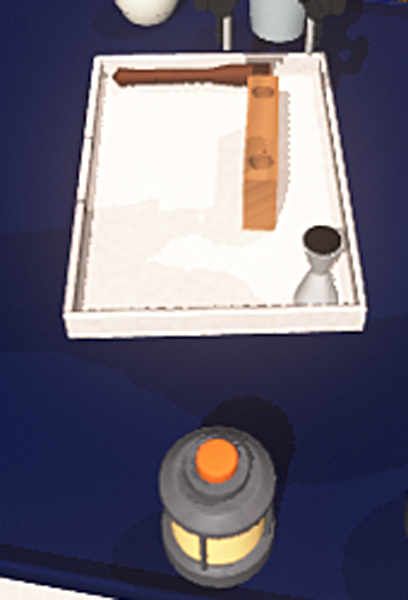

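The picture shows the small lantern lit (crop 215,530) with its button back up (217,460), and the open fingers over the rack at (260,30).

Emit:
send_rows:
  squeeze: 40
  steps:
    - {"hand": -0.5, "dx": 0, "dy": 0, "dz": 1, "roll": 0}
    - {"hand": -0.5, "dx": 0, "dy": 0, "dz": 1, "roll": 0}
    - {"hand": -0.5, "dx": 0, "dy": 0, "dz": 1, "roll": 0}
    - {"hand": -0.5, "dx": 0, "dy": 0, "dz": 0.8, "roll": 0}
    - {"hand": -0.5, "dx": 0, "dy": 0, "dz": 0.45, "roll": 0}
    - {"hand": -0.5, "dx": 0, "dy": 0, "dz": 0, "roll": 0}

```text
time_s: 11.25
position: [0.4766, -0.0521, 0.0591]
orientation: [-3.14, -0.0, 1.702]
wrist_force: [0.2, -0.0, 0.1]
gripper_width: 0.0641
finger_force: 0.0
```

Emit:
send_rows:
  steps:
    - {"hand": 1, "dx": 0, "dy": 0, "dz": 0, "roll": 0}
    - {"hand": 1, "dx": 0, "dy": 0, "dz": 0, "roll": 0}
    - {"hand": 1, "dx": 0, "dy": 0, "dz": 0, "roll": 0}
    - {"hand": 1, "dx": 0, "dy": 0, "dz": 0, "roll": 0}
    - {"hand": 1, "dx": 0, "dy": 0, "dz": 0, "roll": 0}
    - {"hand": 1, "dx": 0, "dy": 0, "dz": 0, "roll": 0}
    - {"hand": 1, "dx": 0, "dy": 0, "dz": 0, "roll": 0}

```text
time_s: 11.95
position: [0.4776, -0.0523, 0.0609]
orientation: [3.14, 0.001, 1.702]
wrist_force: [-0.2, -0.2, 8.6]
gripper_width: 0.0312
finger_force: 40.6
```

Emit:
send_rows:
  steps:
    - {"hand": 1, "dx": 0, "dy": 0, "dz": -0.1, "roll": 0}
    - {"hand": 1, "dx": 0, "dy": 0, "dz": -0.05, "roll": -0.57}
    - {"hand": 1, "dx": 0.05, "dy": 0.5, "dz": 0, "roll": 0}
    - {"hand": 1, "dx": 0.05, "dy": 0.7, "dz": 0, "roll": 0}
    - {"hand": 1, "dx": 0.05, "dy": 0.7, "dz": 0, "roll": 0}
    - {"hand": 1, "dx": 0.05, "dy": 0.7, "dz": 0, "roll": 0}
    - {"hand": 1, "dx": 0.05, "dy": 0.7, "dz": 0, "roll": 0}
    - {"hand": 1, "dx": 0.05, "dy": 0.6, "dz": 0, "roll": 0}
    - {"hand": 1, "dx": 0, "dy": 0.4, "dz": 0, "roll": 0}
    - {"hand": 1, "dx": 0, "dy": 0, "dz": 0, "roll": 0}
    - {"hand": 1, "dx": 0, "dy": 0, "dz": 0, "roll": 0}

```text
time_s: 13.05
position: [0.6006, -0.0165, 0.0639]
orientation: [-3.141, -0.0, 1.781]
wrist_force: [-0.1, -0.2, -2.2]
gripper_width: 0.0315
finger_force: 40.2
```

```bash
python3 - <<'E'
from fit import *
f=grab("top");g=grab("side")
a=cv2.resize(f["image"][105:205,200:400],None,fx=4,fy=3.99,interpolation=2)[:300]
b=cv2.resize(g["image"][150:300,180:340],None,fx=4,fy=4,interpolation=2)
print(a.shape,b.shape)
cv2.imwrite("pics/a3.png",cv2.resize(f["image"][105:255,200:400],None,fx=4,fy=4,interpolation=2)[:,:,::-1]);cv2.imwrite("pics/b3.png",b[:,:,::-1])
o=get_obs();print(o["time_s"],o["position"],o["orientation"],o["gripper_width"],o["wrist_force"])
for c,ff in [("top",f),("side",g)]:
  for q in ["rack_center","insert_left","insert_right","hole_left","hole_right"]:
    for d in models.tip_of(q,c)[:2]: p=w(ff,d["xyz"]);print(c,q,round(d["confidence"],2),p)
E
```

```text
(300, 800, 3) (600, 640, 3)
13.15 [ 0.6002 -0.0168  0.064 ] [-3.1408  0.0001  1.7811] 0.031255327447065634 [ 0.701   0.2996 -2.9013]
top rack_center 0.65 [ 0.5995 -0.0166  0.0464]
top insert_left 0.75 [0.6059 0.0382 0.0237]
top hole_left 0.57 [0.6333 0.0376 0.0236]
side rack_center 0.7 [ 0.5979 -0.0122  0.0402]
side rack_center 0.66 [ 0.2639 -0.2485  0.0297]
side insert_left 0.94 [0.6084 0.0339 0.023 ]
side insert_left 0.82 [ 0.2973 -0.2365  0.0083]
side insert_right 0.84 [ 0.629  -0.0577  0.0217]
side insert_right 0.66 [ 0.2451 -0.2798  0.0076]
side hole_left 0.86 [0.6352 0.0364 0.0218]
side hole_left 0.19 [ 0.6618 -0.3192  0.002 ]
```

View pics/b3.png

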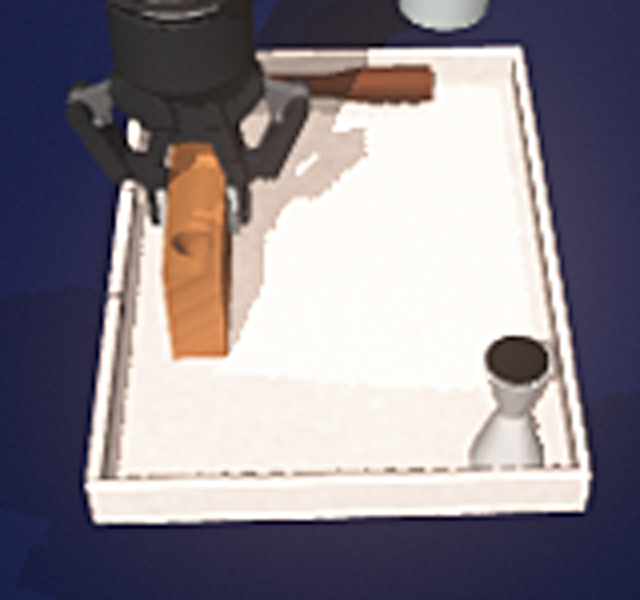

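View pics/a3.png

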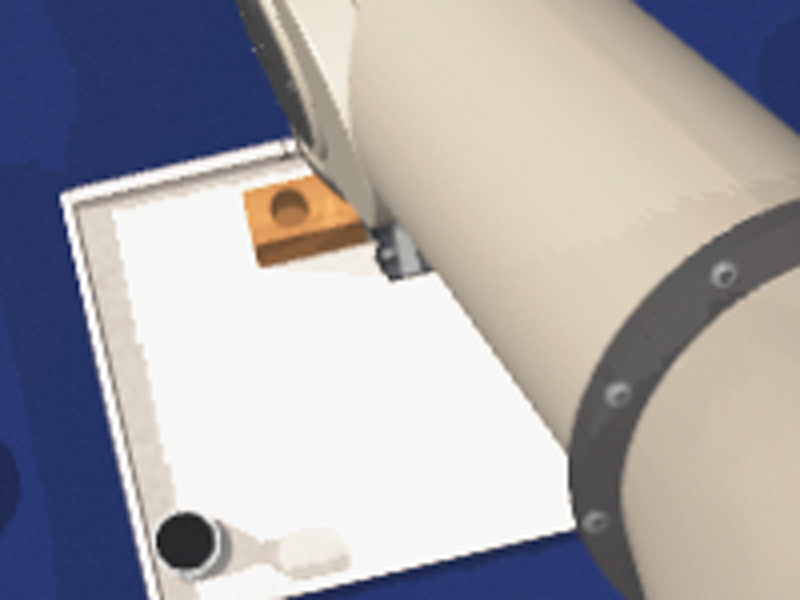

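The side crop shows the rack upright in the grip with its back about 25 mm from the rim, left rim mark at (117,295). The top crop shows the rack's left end corners at (244,190) and (258,248), and the mark at (291,147).

```bash
python3 - <<'E'
from fit import *
f=grab("top");g=grab("side"); o=get_obs(); P=np.array(o["position"]); Y=o["orientation"][2]-np.pi/2
ct=lambda a:np.array(a,float)/4+[200,105]-.375
cs=lambda a:np.array(a,float)/4+[180,150]-.375
z=.0805
L=[(.016,.075,z),(-.016,.075,z),(0,.05,z)]
for nm,v in [("top",[(f,L,ct([(244,190),(258,248),(291,207)]))]),("side",[(g,L[:2],cs([(163,278),(232,272)]))])]:
    fun=lambda p:np.concatenate([(proj(ff,pose([p[0],p[1],Y],l))-uv).ravel() for ff,l,uv in v])
    s=least_squares(fun,P[:2]); d=s.x-P[:2]; c,sn=np.cos(Y),np.sin(Y)
    print(nm,s.x,s.fun.round(1),"rack-TCP in tray xy",d@[c,sn],d@[-sn,c])
for nm,ff,uv in [("top",f,ct([(291,147)])),("side",g,cs([(116,295)]))]:
    q=onz(ff,uv,.032)[0]; t=np.array([.5222,-.0335]); d=q[:2]-t; a=.2105
    print(nm,"mark",q,"tray local",d@[np.cos(a),np.sin(a)],d@[-np.sin(a),np.cos(a)])
d=P[:2]-[.5222,-.0335];print("TCP local",d@[np.cos(a),np.sin(a)],d@[-np.sin(a),np.cos(a)],Y)
E
```

```text
top [ 0.599  -0.0177] [-0.2  0.3 -0.4 -0.6  0.6  0.3] rack-TCP in tray xy -0.0022009072015693122 -0.0008588149885199445
side [ 0.597  -0.0157] [ 1.1 -0.6 -1.1  0.6] rack-TCP in tray xy -0.003786812557654954 0.001474139177250082
top mark [0.6374 0.0325 0.032 ] tray local 0.1265023338044435 0.04050183109115722
side mark [0.6386 0.0367 0.032 ] tray local 0.12853866513776507 0.04436215599709437
TCP local 0.08065784535564054 0.0002877826634309388 0.21076737251489286
```

Emit:
send_rows:
  steps:
    - {"hand": 1, "dx": -0.03, "dy": 0.35, "dz": 0, "roll": 0}
    - {"hand": 1, "dx": 0, "dy": 0.25, "dz": 0.05, "roll": 0}
    - {"hand": 1, "dx": 0, "dy": 0.1, "dz": 0.03, "roll": 0}
    - {"hand": 1, "dx": 0, "dy": 0, "dz": 0, "roll": 0}
    - {"hand": 1, "dx": 0, "dy": 0, "dz": 0, "roll": 0}

```text
time_s: 14.25
position: [0.6216, -0.0128, 0.0614]
orientation: [-3.141, -0.0, 1.782]
wrist_force: [0.0, -0.1, -3.6]
gripper_width: 0.0316
finger_force: 40.4
```

Emit:
send_rows:
  steps:
    - {"hand": 1, "dx": 0, "dy": 0, "dz": 0.03, "roll": 0}
    - {"hand": 1, "dx": 0, "dy": 0, "dz": 0, "roll": 0}
    - {"hand": 1, "dx": 0, "dy": 0, "dz": 0, "roll": 0}

```text
time_s: 14.55
position: [0.6216, -0.0128, 0.061]
orientation: [3.142, 0.0, 1.782]
wrist_force: [-1.9, 0.8, 1.8]
gripper_width: 0.0317
finger_force: 41.0
```

Emit:
send_rows:
  steps:
    - {"hand": 1, "dx": 0, "dy": 0.03, "dz": 0, "roll": 0}
    - {"hand": 1, "dx": 0, "dy": 0.03, "dz": 0, "roll": 0}
    - {"hand": 1, "dx": 0, "dy": 0.03, "dz": 0, "roll": 0}
    - {"hand": 1, "dx": 0, "dy": 0, "dz": 0, "roll": 0}

```text
time_s: 14.95
position: [0.6244, -0.0125, 0.0609]
orientation: [-3.141, 0.0, 1.781]
wrist_force: [-2.2, -0.6, 5.6]
gripper_width: 0.0314
finger_force: 41.4
```

Emit:
send_rows:
  steps:
    - {"hand": 1, "dx": 0, "dy": 0.03, "dz": 0, "roll": 0}
    - {"hand": 1, "dx": 0, "dy": 0, "dz": 0, "roll": 0}

```text
time_s: 15.15
position: [0.6252, -0.0123, 0.0609]
orientation: [-3.141, 0.0, 1.781]
wrist_force: [-3.9, -0.5, 5.8]
gripper_width: 0.0314
finger_force: 41.4
```

Emit:
send_rows:
  steps:
    - {"hand": 1, "dx": 0, "dy": 0.03, "dz": 0, "roll": 0}
    - {"hand": 1, "dx": 0, "dy": 0, "dz": 0, "roll": 0}

```text
time_s: 15.35
position: [0.6261, -0.0122, 0.0609]
orientation: [-3.141, 0.0, 1.781]
wrist_force: [-4.0, -1.6, 5.3]
gripper_width: 0.0316
finger_force: 41.4
```

Emit:
send_rows:
  steps:
    - {"hand": 1, "dx": 0, "dy": 0, "dz": -0.012, "roll": 0}
    - {"hand": 1, "dx": 0, "dy": 0, "dz": 0, "roll": 0}

```text
time_s: 15.55
position: [0.6263, -0.012, 0.061]
orientation: [3.141, -0.0, 1.781]
wrist_force: [0.4, -0.5, -3.2]
gripper_width: 0.032
finger_force: 40.4
```

```bash
python3 - <<'E'
from fit import *
f=grab("top");g=grab("side")
a=cv2.resize(f["image"][120:180,240:315],None,fx=5,fy=10,interpolation=2)
a=cv2.resize(f["image"][125:175,245:295],(400,400),interpolation=2)
b=cv2.resize(g["image"][195:245,195:245],(400,400),interpolation=2)
cv2.imwrite("pics/ab4.png",np.hstack([a,b])[:,:,::-1])
o=get_obs();P=np.array(o["position"]);Y=o["orientation"][2]-np.pi/2;print(P,o["wrist_force"])
E0=[(-.13,.18,.032),(.13,.18,.032),(.127,.045,.032)]
for ff,of in [(f,(245,125)),(g,(195,195))]:
    k=lambda X:((proj(ff,X)-of+.5)*8-.5).round()
    print("mark pred",k(pose([.5222,-.0335,.2105],[(.127,.045,.032),(.124,.045,.032)])).tolist())
    print("rack pred",k(pose([P[0],P[1],Y],[(.016,.075,.078),(-.016,.075,.078),(0,.05,.078),(.016,.075,.008),(-.016,.075,.008)])).tolist())
E
```

```text
[ 0.6263 -0.0119  0.061 ] [-0.3875 -0.1569 -2.3298]
mark pred [[207.0, 136.0], [210.0, 146.0]]
rack pred [[106.0, 132.0], [131.0, 239.0], [205.0, 165.0], [118.0, 195.0], [142.0, 295.0]]
mark pred [[118.0, 232.0], [128.0, 232.0]]
rack pred [[107.0, 194.0], [227.0, 192.0], [173.0, 127.0], [136.0, 364.0], [248.0, 362.0]]
```

View pics/ab4.png

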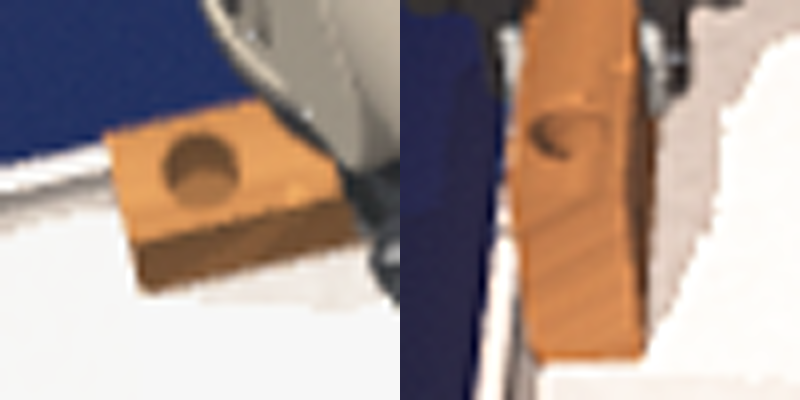

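The rack's left-end corners (top half (107,133) and (135,242), side half (137,362)) match the prediction within about 1 mm. Easing on.

Emit:
send_rows:
  steps:
    - {"hand": 1, "dx": 0, "dy": 0.03, "dz": 0, "roll": 0}
    - {"hand": 1, "dx": 0, "dy": 0, "dz": 0, "roll": 0}

```text
time_s: 15.85
position: [0.6271, -0.0117, 0.061]
orientation: [3.142, -0.0, 1.782]
wrist_force: [-0.5, 1.0, -2.5]
gripper_width: 0.0317
finger_force: 40.4
```

Emit:
send_rows:
  steps:
    - {"hand": 1, "dx": 0, "dy": 0.03, "dz": 0, "roll": 0}
    - {"hand": 1, "dx": 0, "dy": 0, "dz": 0, "roll": 0}

```text
time_s: 16.05
position: [0.628, -0.0115, 0.0611]
orientation: [3.141, -0.0, 1.782]
wrist_force: [-0.2, -0.2, -2.9]
gripper_width: 0.0314
finger_force: 40.4
```

Emit:
send_rows:
  steps:
    - {"hand": 1, "dx": 0, "dy": 0.015, "dz": 0, "roll": 0}
    - {"hand": 1, "dx": 0, "dy": 0, "dz": 0, "roll": 0}

```text
time_s: 16.25
position: [0.6284, -0.0114, 0.0611]
orientation: [3.142, -0.0, 1.782]
wrist_force: [-0.8, -0.1, -2.0]
gripper_width: 0.0314
finger_force: 40.4
```

Emit:
send_rows:
  steps:
    - {"hand": 1, "dx": 0, "dy": 0.02, "dz": 0, "roll": 0}
    - {"hand": 1, "dx": 0, "dy": 0, "dz": 0, "roll": 0}

```text
time_s: 16.45
position: [0.629, -0.0113, 0.0611]
orientation: [3.141, -0.0, 1.782]
wrist_force: [1.1, -0.3, -2.4]
gripper_width: 0.0316
finger_force: 40.4
```

Emit:
send_rows:
  steps:
    - {"hand": 1, "dx": 0, "dy": 0.02, "dz": 0, "roll": 0}
    - {"hand": 1, "dx": 0, "dy": 0, "dz": 0, "roll": 0}

```text
time_s: 16.65
position: [0.6295, -0.0112, 0.0611]
orientation: [-3.141, -0.0, 1.781]
wrist_force: [-0.9, 0.5, -2.2]
gripper_width: 0.0318
finger_force: 40.4
```

Emit:
send_rows:
  steps:
    - {"hand": 1, "dx": 0, "dy": 0.015, "dz": 0, "roll": 0}
    - {"hand": 1, "dx": 0, "dy": 0, "dz": 0, "roll": 0}

```text
time_s: 16.85
position: [0.6296, -0.0112, 0.061]
orientation: [-3.141, -0.0, 1.781]
wrist_force: [-3.3, -0.5, -1.8]
gripper_width: 0.0318
finger_force: 40.6
```

Emit:
send_rows:
  steps:
    - {"hand": 1, "dx": 0, "dy": 0, "dz": 0.006, "roll": 0}
    - {"hand": 1, "dx": 0, "dy": 0.007, "dz": 0, "roll": 0}
    - {"hand": 1, "dx": 0, "dy": 0, "dz": 0, "roll": 0}

```text
time_s: 17.15
position: [0.6296, -0.0112, 0.0609]
orientation: [-3.14, 0.0, 1.781]
wrist_force: [-6.0, -0.4, 3.2]
gripper_width: 0.0314
finger_force: 41.1
```

```bash
python3 - <<'E'
from h import *
a=np.array([.978,.209,0]);F=[]
for i in range(6):
    imaging.grab_frame("top"); o=get_obs(); F.append([*o["wrist_force"],*o["wrist_torque"],*o["position"]])
F=np.array(F); print(F.mean(0).round(4), (F[:,:3]@a).round(1), o["orientation"])
E
```

```text
[-6.2076 -0.3133  2.6172 -0.2088  1.4804 -0.3027  0.6296 -0.0112  0.0609] [-6.  -6.3 -5.9 -5.9 -6.7 -5.9] [-3.14051059e+00  6.86185855e-06  1.78133996e+00]
```

Emit:
send_rows:
  steps:
    - {"hand": 1, "dx": 0, "dy": 0, "dz": 0, "roll": 0.04}
    - {"hand": 1, "dx": 0, "dy": 0, "dz": 0, "roll": 0}

```text
time_s: 17.65
position: [0.6297, -0.0111, 0.0609]
orientation: [-3.141, 0.0, 1.776]
wrist_force: [-5.7, -0.6, 2.1]
gripper_width: 0.0317
finger_force: 41.0
```

```bash
cat > m.py <<'E'
from h import *
a=np.array([.978,.209,0]);F=[]
for i in range(6):
    imaging.grab_frame("top"); o=get_obs(); F.append([*o["wrist_force"],*o["wrist_torque"],*o["position"]])
F=np.array(F); print(F.mean(0).round(4), (F[:,:3]@a).round(1), o["orientation"],o["time_s"])
E
python3 m.py
```

```text
[-6.0345 -1.0497  2.0826 -0.2173  1.4317  0.3373  0.6297 -0.0111  0.0609] [-6.5 -6.  -5.7 -6.2 -6.1 -6.2] [-3.14062936e+00  1.97893949e-04  1.77658544e+00] 17.95
```

Emit:
send_rows:
  steps:
    - {"hand": 1, "dx": 0, "dy": 0, "dz": 0, "roll": -0.02}
    - {"hand": 1, "dx": 0, "dy": 0.008, "dz": 0, "roll": 0}
    - {"hand": 1, "dx": 0, "dy": 0, "dz": 0, "roll": 0}

```text
time_s: 18.25
position: [0.6297, -0.0111, 0.0609]
orientation: [-3.14, 0.0, 1.779]
wrist_force: [-7.4, -0.4, 4.4]
gripper_width: 0.0316
finger_force: 41.2
```

```bash
python3 m.py
```

```text
[-7.5306 -0.593   3.3198 -0.2258  1.7553 -0.0354  0.6297 -0.0111  0.0609] [-6.8 -7.  -7.  -8.6 -8.2 -7.3] [-3.14016252e+00  1.24843616e-04  1.77889527e+00] 18.55
```

Emit:
send_rows:
  steps:
    - {"hand": 1, "dx": 0, "dy": 0.013, "dz": -0.002, "roll": 0}
    - {"hand": 1, "dx": 0, "dy": 0, "dz": 0, "roll": 0}
    - {"hand": 1, "dx": 0, "dy": 0, "dz": 0, "roll": 0}

```text
time_s: 18.85
position: [0.6298, -0.0111, 0.0609]
orientation: [-3.14, 0.0, 1.779]
wrist_force: [-9.8, -1.0, 6.0]
gripper_width: 0.0316
finger_force: 41.4
```

```bash
python3 m.py; python3 - <<'E'
from h import *
g=grab("side")
for q in ["insert_left","hole_left","rack_center","switch_top"]:
    for d in models.tip_of(q,"side")[:2]: print(q,round(d["confidence"],2),w(g,d["xyz"]).round(4))
cv2.imwrite("pics/s5.png",cv2.resize(g["image"][130:390,165:355],None,fx=2.3,fy=2.3,interpolation=2)[:,:,::-1])
E
```

```text
[-9.8106 -1.0847  5.2914 -0.289   2.1742 -0.0482  0.6298 -0.0111  0.0609] [-10.  -10.4  -8.7 -10.3 -10.8  -8.7] [-3.13948594e+00  1.51354607e-04  1.77885857e+00] 19.15
insert_left 0.84 [0.6377 0.0351 0.021 ]
insert_left 0.65 [ 0.2961 -0.2345  0.0073]
hole_left 0.6 [0.6362 0.0374 0.0223]
rack_center 0.78 [ 0.2643 -0.2459  0.0327]
rack_center 0.6 [ 0.6287 -0.0051  0.0386]
switch_top 0.86 [0.2629 0.2806 0.1628]
switch_top 0.56 [0.4533 0.3209 0.1206]
```

View pics/s5.png

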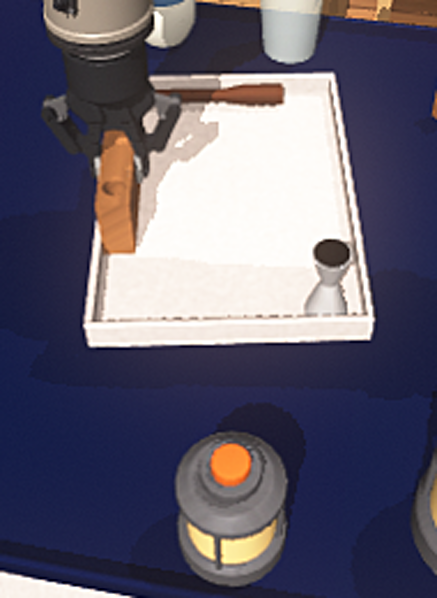

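The rack stands upright and flat on the rim at crop (118,210), the lantern is lit at (230,540), and the bystanders are untouched. The press is about 10 N.

```bash
python3 -c "
from plant import r
print(r.job_done())"
```

```text
the job is handed in; nothing more can be done
None
```

The small lantern is switched on with its button back up, and the arm is holding the rack upright and flat against the drilled rim at about 10 N, with the inserts within roughly 1 mm of the holes by my estimate; the job is handed in and the jigger, muddler, shaker and sugar pot were not touched.

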